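# Refill the sauce-pot feeder

## Robot

A 6-joint arm with a two-finger parallel gripper is mounted at the origin on the work surface. World frame = base frame: x ahead of the robot, y to its left, z up, the work surface at z = 0. Lengths are in m, angles in rad, forces in N, time in s.
With the tool pointing down it reaches from about 0.275 to 0.725 m from the base axis. Payload 15.9 kg.
Tool frame: the origin (TCP) lies midway between the tips of the shut fingers; the grasp point (between the pads) lies 19 mm behind it (ctrl.grasp_offset is the distance from the TCP to the grasp point, in m); z points along the fingers, y is the line along which they close (so a half turn about z gives the same grasp; the last joint's range is limited). The gripper opens to 85 mm and grips with 20 to 120 N. Pads are 22 mm wide; open, the fingers measure 114 mm over their backs; the gripper's body (76 mm by 85 mm) begins 54 mm behind the grasp point. The pads swing forward as they close: fully open they stand 13 mm farther back than shut.
Start: joints at [-1.34, 0.213, -0.034, 1.323, 0, 1.571], TCP at [0.114, -0.487, 0.231] pointing down, gripper open.
Joint ranges: [-2.98, 2.98], [-0.74, 1.72], [-1.14, 1.35], [-2.1, 2.04], [-1.57, 1.44], [-3.14, 3.14]. Speed limits (rad/s): [1.89, 1.89, 2.39, 2.57, 3.14, 3.14].

## Interface

Orientations are given as a unit quaternion [x, y, z, w].
In Python, from bench import telemetry, viewer, ctrl gives the robot as it stands.
- The arm moves only by the tool send_rows, never from a script. Its argument "series" is a list of rows, each a list of 5 numbers: the closure, from 0 (fully open) to 1 (shut), then the shift along the tool's x, y, z in m, then the turn about the tool's z in degrees. In form: [[jaw, dx, dy, dz, turn], ...]. A call has 1 to 20 rows; each row shifts and turns the commanded pose from where the row before left it, along the tool's axes as they then stand; what a row does not reach is not made up. A row lasts 1/12 s, in which the tool goes at most 41.7 mm and 7.16 degrees, less where a joint would pass 70% of its speed; a pose out of reach is approached as far as the arm can. A call is refused whole if a number of a shift passes 0.0417 or a number of a turn 7.16, either way. A call with a gripper value outside its range is refused whole. The fingers move at their own pace and stop on an object; "newtons" is the grip in N (left out, the last holds). Time passes only in rows, so rows that do not move let the fingers close. It gives the time, the measured TCP pose, the force, the opening and the grip force at its end, in the units of the state.
- telemetry.read_state(): the state, without advancing time (a new reading comes with each control period).
- viewer.get_image(name): name is "scene" or "top" or "wrist"; returns the picture (384x512x3 uint8, red, green, blue); there is no depth.
- viewer.get_calibration(name): a dict with "fx", "fy", "cx", "cy" (pixels), "extrinsics" (4x4, takes a point from world to camera coordinates). Camera axes: x right, y down, z forward; pixel columns grow to the right and rows downward; lengths in m; the calibration is good to about 2 mm. A picture is of the moment at which its call begins: read the wrist's pose just before it. get_calibration takes no time and is no camera call; for the wrist camera it gives the pose at the moment of the call.
- ctrl.job_done(): hands the job in; it is judged then, once.
The state is a dict: "time": time; "joint_positions": joint angles; "qd": joint speeds; "joint_efforts": joint torques, N m; "ee_pos": TCP position; "tool_rot": TCP orientation; "wrist_force": force on the tool from outside, world axes, zero at the start; "moment": the same for the moment, N m; "width": finger opening in m; "finger_force": force on a finger pad.
Only numpy, scipy, OpenCV 4.12 (cv2) and the standard library are available. Lean on these libraries where they do the work, as an engineer would, in place of code of your own. Each camera call takes 0.05 s, during which the arm holds its last target. There are 200 camera calls.

## Task

Refill the sauce-pot feeder: draw its follower back up the sloping rails, hang the two small round pots from the bench by their rims on the rails behind the pot already there, and bring the follower down again so that the three pots hang rim to rim against the end stop with the follower against the last one. Set the pots down rather than letting them fall, and leave the bigger tub, the square pot and the steel weight beside them where they stand.

Things in the scene. Friction and masses are not known exactly. Their poses are not given: they have to be found in the camera images.
- feeder: The feeder's fixed frame: an aluminium base plate 410 x 130 mm, under 20 mm high, on feet, with posts that carry the rails. Origin on the bench, 160 mm along the plate from the end stop's face; x level, along the plate towards the rails' high end. It stands at another place and angle each time. Above the rail tops stand only the end stop, pots and follower.
- rails: Two parallel steel rails (flat bars on edge 4 mm thick, 20 mm deep, 370 mm long, inner faces 54 mm apart, the gap open 40 mm down), sloping 10 degrees. Origin: midway between them, level with their top edges, at the face of the white end stop (66 mm wide, 16 mm above the rail tops) at the low end, 75 mm above the bench. x up the slope along the rails, y across, z square to them, up.
- follower (a joint): A white block (50 mm along the rails, 72 mm wide, top 15 mm above the rail tops) sliding on the rails, with a steel D-handle. Value, m: distance of its front face from the end stop, 0 to 0.305, growing up the slope. Snug: stays where it is left, slides at about 3 N. Starts 2 to 51 mm behind pot_c; reads 0.192 when closed on three pots tight against the stop.
- follower_handle (a point): Middle of the follower's handle crossbar: a 12 mm thick round bar, 48 mm long, across the rails (along their y), 25 mm behind the follower's front face and 52 mm above the rail tops; open below for 31 mm.
- pot_a: Small black sealed sauce pot, round foil lid, upright on the bench: 42 mm high, rim 64 mm across and 5 mm thick (37 to 42 mm up), body 50 mm across under the rim, 42 mm at the bottom, about 90 g. Origin: centre of its bottom; z up. Hung, the rim rests on the rails, the body between them, origin 37 mm below the rail tops, z square to the rails. It does not slide down by itself.
- pot_b: A second pot just like pot_a, standing elsewhere on the bench.
- pot_c: A third pot just like pot_a, already hanging on the rails by its rim, against the end stop (its origin is 32 mm up the slope from the stop face).
- soup_tub: Bystander among the pots: a larger round black tub with a white lid, 88 mm across, 75 mm high. Origin at the centre of its bottom.
- square_pot: Bystander among the pots: a square black pot with a foil lid, 64 x 64 mm, 38 mm high. Origin at the centre of its bottom.
- check_weight: Bystander: a steel check weight with a neck and knob, 38 mm across, 52 mm high. Origin at the centre of its bottom.

How it is judged:
On the way, in this order (a step that is already met when the one before it is completed fails the run):
1. the follower is drawn back up the rails, leaving room for a pot (value of joint follower above 0.13 m), for 0.2 s.
2. one of the two pots from the bench hangs by its rim on both rails, released (((z of pot_a in the frame of rails between -0.041 and -0.033 m and y of pot_a in the frame of rails between -0.005 and 0.005 m and angle between the z axis of pot_a and the z axis of rails, either way round below 0.07 rad and contact force between the fingers and pot_a below 0.05 N) or (z of pot_b in the frame of rails between -0.041 and -0.033 m and y of pot_b in the frame of rails between -0.005 and 0.005 m and angle between the z axis of pot_b and the z axis of rails, either way round below 0.07 rad and contact force between the fingers and pot_b below 0.05 N))), for 0.2 s.
3. both pots from the bench hang by their rims on both rails, released (z of pot_a in the frame of rails between -0.041 and -0.033 m and y of pot_a in the frame of rails between -0.005 and 0.005 m and angle between the z axis of each of pot_a, pot_b and the z axis of rails, either way round below 0.07 rad and contact force between the fingers and pot_a below 0.05 N and z of pot_b in the frame of rails between -0.041 and -0.033 m and y of pot_b in the frame of rails between -0.005 and 0.005 m and contact force between the fingers and pot_b below 0.05 N), for 0.2 s.
At the end, for the whole second after the job is handed in: Three pots hang at rest by their rims on both rails (4 mm in height, 5 mm sideways, 0.07 rad), rim to rim against the stop with under about 6 mm of gaps in the row (last centre within 166 mm of the stop); the follower reads 0.185 to 0.199 (all of step 3 and x of pot_a in the frame of rails between 0.028 and 0.166 m and linear speed of each of pot_a, pot_b, pot_c below 0.02 m/s and x of pot_b in the frame of rails between 0.028 and 0.166 m and z of pot_c in the frame of rails between -0.041 and -0.033 m and y of pot_c in the frame of rails between -0.005 and 0.005 m and angle between the z axis of pot_c and the z axis of rails, either way round below 0.07 rad and x of pot_c in the frame of rails between 0.028 and 0.166 m and contact force between the fingers and pot_c below 0.05 N and value of joint follower between 0.185 and 0.199 m); the robot touches nothing.
It fails at once if a pot is let fall (it moves faster than 0.6 m/s with the gripper off it) ((contact force between the fingers and pot_a below 0.05 N and linear speed of pot_a above 0.6 m/s) or (contact force between the fingers and pot_b below 0.05 N and linear speed of pot_b above 0.6 m/s) or (contact force between the fingers and pot_c below 0.05 N and linear speed of pot_c above 0.6 m/s)).
It fails at once if a bystander is moved by more than 20 mm or tipped (distance of any of soup_tub, square_pot, check_weight from where it was at the start of the episode above 0.02 m or angle between any of soup_tub, square_pot, check_weight's own z axis and vertical above 0.35 rad).
It also fails if it takes over 72 s, if anything falls off the work surface, if the arm or the gripper's body presses on something with over 40 N, if the wrist force passes 120 N, or if a joint passes its speed limit or range.

## Working session

There is one attempt and no reset: what is moved stays moved. The work goes in short steps, Python scripts to look and compute and a tool call to move; the robot and the scene stay as the last step left them, time stands still between calls to the robot, and variables do not carry over. Pictures are saved under pics/ and viewed, at most 10 in all, crops included, and the job is handed in when it is done.

Besides the shell and the picture viewer there is one more tool, called after "Call:" as name(argument=value, ...), one argument or row to a line, values as JSON. send_rows: Moves the arm, as the interface text tells. Its arguments: {"type":"object","properties":{"series":{"type":"array","items":{"type":"array","items":{"type":"number"}}},"newtons":{"type":"number"}},"required":["series"]}

```bash
mkdir -p pics; ls; python3 - <<'E'
from bench import telemetry, viewer, ctrl
import cv2, numpy as np
s=telemetry.read_state(); print(s)
for n in ("top","scene"):
    c=viewer.get_calibration(n); print(n,c['fx'],c['cx'],c['cy'],np.round(c['extrinsics'],3).tolist())
    im=viewer.get_image(n)[:,:,::-1]; cv2.imwrite(f"pics/{n}0.png",cv2.resize(im,(800,600),interpolation=cv2.INTER_CUBIC))
print(ctrl.grasp_offset)
E
```

```text
pics
{'time': 0.0, 'joint_positions': array([-1.33996579e+00,  2.13340005e-01, -3.50546560e-02,  1.32350485e+00,
       -3.27414370e-05,  1.57081672e+00]), 'qd': array([-2.21860493e-03, -6.13988945e-04, -1.48524825e-03,  8.20855537e-05,
       -1.42370500e-03,  7.63664896e-04]), 'joint_efforts': array([-5.60969681e-06, -6.86163425e+01,  4.87113655e+01,  1.75023812e-02,
        1.17320260e-04, -2.74986306e-06]), 'ee_pos': array([ 0.1143049 , -0.48640841,  0.230826  ]), 'tool_rot': array([ 9.93348070e-01,  1.15149066e-01, -7.97884832e-05, -5.46038099e-04]), 'wrist_force': array([-0.3670499 ,  0.47363903, -0.14044821]), 'moment': array([ 0.00823483, -0.03429352, -0.01671943]), 'finger_force': 0.0, 'width': 0.08528511723719018}
top 429.1310808221251 257.25468855657715 192.30343596923925 [[0.007, -1.0, 0.017, -0.088], [-0.999, -0.008, -0.043, 0.547], [0.043, -0.017, -0.999, 1.106], [0.0, 0.0, 0.0, 1.0]]
scene 383.4088427194142 261.53878447013165 192.40316254252735 [[-0.197, 0.98, -0.021, 0.187], [0.68, 0.121, -0.723, -0.284], [-0.706, -0.157, -0.69, 1.378], [0.0, 0.0, 0.0, 1.0]]
0.0187
```

View pics/top0.png

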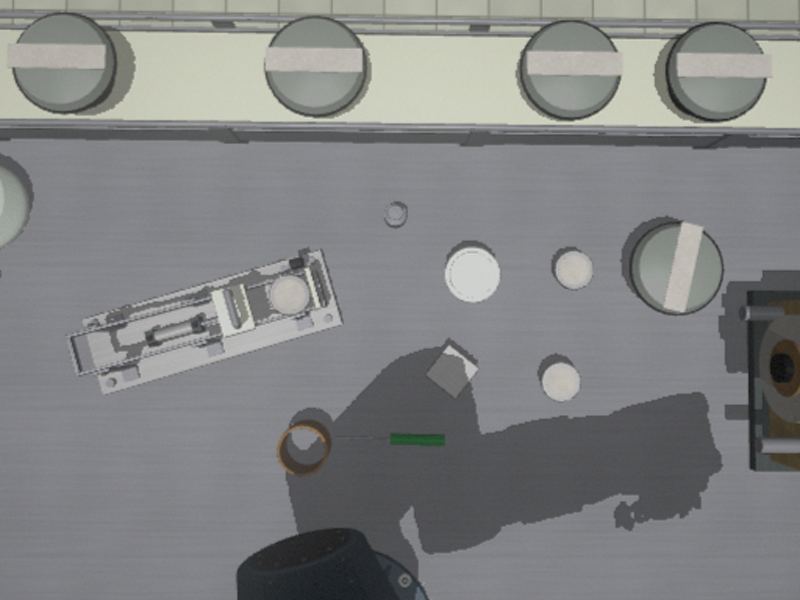

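View pics/scene0.png

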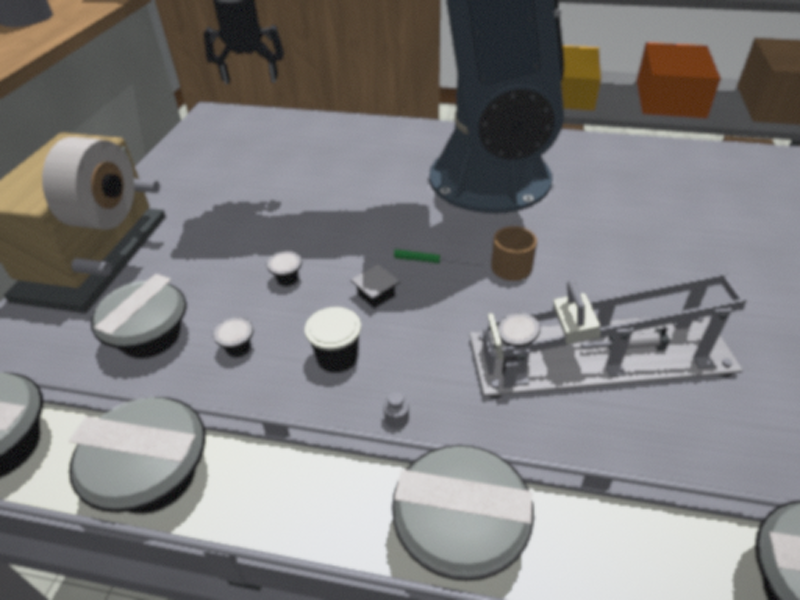

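The top view shows the bench pots at (574,270) and (561,382), the tub at (472,274), the square pot at (453,369), the weight at (396,213), pot_c at (289,294), the follower near (236,308) and the rails' high end at the left near (80,355). I'll enlarge the feeder and compute positions.

```bash
cat > h.py <<'E'
from bench import telemetry, viewer, ctrl
import cv2, numpy as np
from scipy.spatial.transform import Rotation as R
def ray(cal,uv,z):
    T=np.array(cal['extrinsics']); Rm,t=T[:3,:3],T[:3,3]
    d=Rm.T@np.array([(uv[0]-cal['cx'])/cal['fx'],(uv[1]-cal['cy'])/cal['fy'],1]); o=-Rm.T@t
    return o+d*(z-o[2])/d[2]
def proj(cal,p):
    T=np.array(cal['extrinsics']); q=T[:3,:3]@np.array(p)+T[:3,3]
    return np.array([cal['fx']*q[0]/q[2]+cal['cx'],cal['fy']*q[1]/q[2]+cal['cy']])
E
python3 - <<'E'
from h import *
im=viewer.get_image("top")[:,:,::-1]; cv2.imwrite("pics/topraw.png",im)
cv2.imwrite("pics/feed.png",cv2.resize(im[155:255,40:225],None,fx=4.3,fy=4.3,interpolation=cv2.INTER_CUBIC))
c=viewer.get_calibration("top")
k=512/800
for n,u,z in [("p1",(574,270),.042),("p2",(561,382),.042),("tub",(472,274),.075),("sq",(453,369),.038),("wt",(396,213),.05),("potc",(289,294),.085),("stop",(318,283),.09)]:
    print(n,ray(c,(u[0]*k,u[1]*k),z).round(4))
E
```

```text
p1 [ 0.5988 -0.3639  0.042 ]
p2 [ 0.4164 -0.3419  0.042 ]
tub [ 0.588  -0.1929  0.075 ]
sq [ 0.4361 -0.1668  0.038 ]
wt [ 0.6882 -0.0723  0.05  ]
potc [0.5536 0.0935 0.085 ]
stop [0.5708 0.0482 0.09  ]
```

View pics/feed.png

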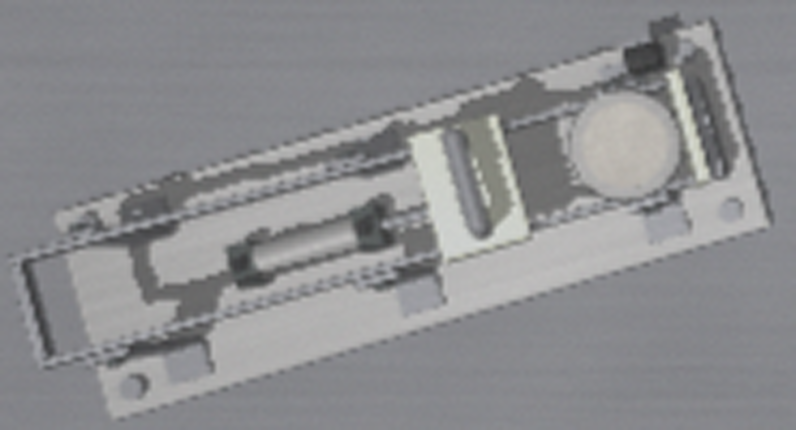

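The crop shows pot_c's rim centred at (624,146), the follower's front top edge from (497,116) to (530,238), its back edge from (411,137) to (443,260), the handle bar from (455,135) to (482,232), and the rails' outer high-end corners at (10,262) and (45,366). I'll fit the rail pose to these.

```bash
cat >> h.py <<'E'
def rails(p):
    x0,y0,psi=p; a=np.radians(10)
    M=np.eye(4); M[:3,:3]=R.from_euler('ZY',[psi,-a]).as_matrix(); M[:3,3]=[x0,y0,.075]; return M
E
python3 - <<'E'
from h import *
from scipy.optimize import least_squares
c=viewer.get_calibration("top")
px=lambda x,y:np.array([(x+.5)/4.3-.5+40,(y+.5)/4.3-.5+155])
def pts(f): return [((624,146),(.032,0,.005)),((668,72),(0,-.033,.016)),((698,186),(0,.033,.016)),
 ((497,116),(f,-.036,.015)),((530,238),(f,.036,.015)),((411,137),(f+.05,-.036,.015)),((443,260),(f+.05,.036,.015)),
 ((468,183),(f+.025,0,.058)),((10,262),(.37,-.031,0)),((45,366),(.37,.031,0))]
def res(q):
    M=rails(q[:3]); return np.concatenate([proj(c,M[:3,:3]@np.array(P)+M[:3,3])-px(*u) for u,P in pts(q[3])])
r=least_squares(res,[.57,.06,1.8,.1],loss='soft_l1')
print(r.x.round(4),np.degrees(r.x[2])); print(res(r.x).reshape(-1,2).round(1).tolist())
M=rails(r.x[:3]); f=r.x[3]
print("handle",M@[f+.025,0,.052,1])
# verify on other cam
cs=viewer.get_calibration("scene")
for P in [(f,-.036,.015),(f,.036,.015),(.37,-.031,0),(.37,.031,0),(f+.025,0,.058),(.032,0,.005)]:
    print(P,(proj(cs,(M@[*P,1])[:3])*800/512).round(0))
for P in [(.5988,-.3639,.042),(.4164,-.3419,.042),(.588,-.193,.075)]: print((proj(cs,P)*800/512).round(0))
s=telemetry.read_state(); print(R.from_quat(s['tool_rot']).as_matrix().round(3))
cw=viewer.get_calibration("wrist");T=np.array(cw['extrinsics']);Ti=np.linalg.inv(T)
Rt=R.from_quat(s['tool_rot']).as_matrix(); print(cw['fx'],(Rt.T@(Ti[:3,3]-s['ee_pos'])).round(4),(Rt.T@Ti[:3,:3]).round(3).tolist())
E
```

```text
[0.5616 0.0607 1.8629 0.0974] 106.7360683480875
[[1.6, -0.1], [0.6, 0.1], [1.2, -0.3], [0.3, -0.7], [0.9, 0.0], [-0.7, 0.0], [0.1, 0.8], [-0.5, -0.4], [-3.6, -0.4], [-4.6, 1.6]]
handle [0.52950313 0.16754194 0.14747219 1.        ]
(np.float64(0.09744404771375376), -0.036, 0.015) [565. 331.]
(np.float64(0.09744404771375376), 0.036, 0.015) [552. 298.]
(0.37, -0.031, 0) [750. 298.]
(0.37, 0.031, 0) [730. 271.]
(np.float64(0.12244404771375375), 0, 0.058) [575. 291.]
(0.032, 0, 0.005) [516. 327.]
[233. 330.]
[284. 261.]
[332. 325.]
[[ 0.973  0.229 -0.   ]
 [ 0.229 -0.973  0.001]
 [-0.    -0.001 -1.   ]]
307.4368748804558 [ 0.0676  0.0007 -0.1425] [[-0.0, -0.964, -0.265], [1.0, -0.0, -0.0], [0.0, -0.265, 0.964]]
```

Call:
send_rows(
  series=[
    [0,0,0,0,-7.1],
    [0,0,0,0,-7.1],
    [0,0,0,0,-7.1],
    [0,0,0,0,-7.1],
    [0,0,0,0,-7.1],
    [0,0,0,0,-7.1],
    [0,0,0,0,-7.1],
    [0,0,0,0,-7.1],
    [0,0,0,0,-7.1],
    [0,0,0,0,-7.1],
    [0,0,0,0,-7.1],
    [0,0,0,0,-7.1],
    [0,0,0,0,-7.1],
    [0,0,0,0,-7.1],
    [0,0,0,0,-7.1],
    [0,0,0,0,-7.1],
    [0,0,0,0,-7.1],
    [0,0,0,0,-7.1],
    [0,0,0,0,-7.1],
    [0,0,0,0,-7.1],
  ],
)

```text
time: 1.82
ee_pos: [0.1143, -0.4866, 0.2311]
tool_rot: [0.212, 0.977, 0.0, -0.0]
wrist_force: [-0.3, 0.5, -0.6]
width: 0.0852
finger_force: 0.0
```

Call:
send_rows(
  series=[
    [0,0,0,0,-7.1],
    [0,0,0,0,-7.1],
    [0,0,0,0,-7.1],
    [0,0,0,0,-7.1],
    [0,0,0,0,-7.1],
    [0,0,0,0,-6],
    [0,0,0,0,0],
  ],
)

```text
time: 2.4
ee_pos: [0.1143, -0.4866, 0.2311]
tool_rot: [-0.148, 0.989, 0.0, -0.0]
wrist_force: [0.0, 0.6, 0.6]
width: 0.0854
finger_force: 0.0
```

```bash
cat >> h.py <<'E'
def go(tgt,yaw=None):
    "tool-frame shift to world target; turn (deg) to bring tool y along rails x"
    s=telemetry.read_state(); Rt=R.from_quat(s['tool_rot']).as_matrix()
    d=Rt.T@(np.array(tgt)-s['ee_pos']); a=np.degrees(np.arctan2(Rt[1,1],Rt[0,1]))
    print("t",s['time'],"ee",s['ee_pos'].round(4),"tooly",a.round(2),"shift",d.round(4),"n",np.linalg.norm(d)/.0417, "turn",None if yaw is None else ((a-yaw+180)%360-180).round(2),"q",s['joint_positions'].round(2))
E
python3 -c "
from h import *
go([.5295,.1675,.26],106.7)"
```

```text
t 2.4 ee [ 0.1143 -0.4866  0.2311] tooly 107.03 shift [-0.5885  0.5039 -0.0286] n 18.59112202381338 turn 0.33 q [-1.34  0.21 -0.03  1.32  0.   -1.64]
```

Call:
send_rows(
  series=[
    [0,-0.027,0.023,-0.0014,0.03],
    [0,-0.027,0.023,-0.0014,0.03],
    [0,-0.027,0.023,-0.0014,0.03],
    [0,-0.027,0.023,-0.0014,0.03],
    [0,-0.027,0.023,-0.0014,0.03],
    [0,-0.027,0.023,-0.0014,0.03],
    [0,-0.027,0.023,-0.0014,0.03],
    [0,-0.027,0.023,-0.0014,0.03],
    [0,-0.027,0.023,-0.0014,0.03],
    [0,-0.027,0.023,-0.0014,0.03],
    [0,-0.027,0.023,-0.0014,0],
    [0,-0.027,0.023,-0.0014,0],
    [0,-0.027,0.023,-0.0014,0],
    [0,-0.027,0.023,-0.0014,0],
    [0,-0.027,0.023,-0.0014,0],
    [0,-0.027,0.023,-0.0014,0],
    [0,-0.027,0.023,-0.0014,0],
    [0,-0.027,0.023,-0.0014,0],
    [0,-0.027,0.023,-0.0014,0],
    [0,-0.027,0.023,-0.0014,0],
  ],
)

```text
time: 4.07
ee_pos: [0.502, 0.1096, 0.2592]
tool_rot: [-0.141, 0.99, -0.0, -0.0]
wrist_force: [0.0, -2.1, 0.1]
width: 0.085
finger_force: 0.0
```

Call:
send_rows(
  series=[
    [0,-0.025,0.022,0,0],
    [0,-0.024,0.022,0,0],
    [0,0,0,0,0],
  ],
)

```text
time: 4.32
ee_pos: [0.5376, 0.1679, 0.2578]
tool_rot: [-0.142, 0.99, 0.0, -0.001]
wrist_force: [1.8, 0.5, 0.3]
width: 0.0857
finger_force: 0.0
```

```bash
python3 -c "
from h import *
import pickle
go([.5295,.1675,.26],106.7)
c=viewer.get_calibration('wrist'); im=viewer.get_image('wrist')[:,:,::-1]
pickle.dump(c,open('w1.pkl','wb'))
M=rails([.5616,.0607,1.8629])
cv2.imwrite('pics/w1.png',cv2.resize(im,(800,600),interpolation=cv2.INTER_CUBIC))
for P in [(.097,-.036,.015),(.097,.036,.015),(.1224,-.024,.058),(.1224,.024,.058),(.032,0,.005),(.2,-.027,0),(.2,.027,0)]: print(P,(proj(c,(M@[*P,1])[:3])*800/512).round(0))
"
```

```text
t 4.3167 ee [0.5376 0.1679 0.2578] tooly 106.35 shift [ 0.0079  0.0019 -0.0022] n 0.20137367725273198 turn -0.35 q [0.3  0.35 0.21 1.44 0.   0.02]
(0.097, -0.036, 0.015) [373. 319.]
(0.097, 0.036, 0.015) [370. 205.]
(0.1224, -0.024, 0.058) [401. 324.]
(0.1224, 0.024, 0.058) [400. 236.]
(0.032, 0, 0.005) [280. 258.]
(0.2, -0.027, 0) [537. 306.]
(0.2, 0.027, 0) [544. 220.]
```

View pics/w1.png

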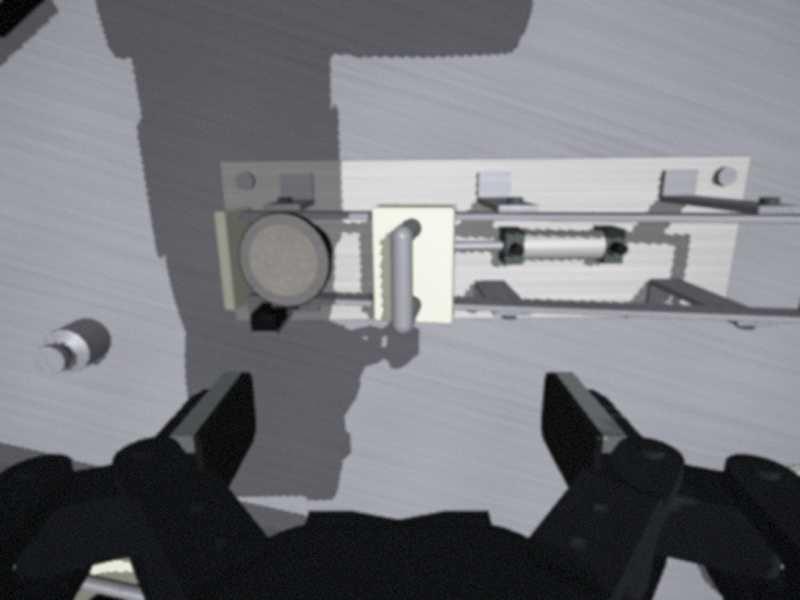

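The wrist view agrees with the fit to a few pixels: pot_c is at (284,258), the handle bar runs from (403,225) to (402,328), and the rails are at rows 217 and 304. Going down to grip the handle.

Call:
send_rows(
  series=[
    [0,0.008,0.002,0.02,-0.35],
    [0,0,0,0.027,0],
    [0,0,0,0.027,0],
    [0,0,0,0.027,0],
    [0,0,0,0.027,0],
    [0,0,0,0,0],
    [1,0,0,0,0],
    [1,0,0,0,0],
    [1,0,0,0,0],
    [1,0,0,0,0],
    [1,0,0,0,0],
    [1,0,0,0,0],
    [1,0,0,0,0],
    [1,0,0,0,0],
  ],
  newtons=40,
)

```text
time: 5.53
ee_pos: [0.5281, 0.1636, 0.132]
tool_rot: [-0.146, 0.989, 0.0, 0.001]
wrist_force: [-0.0, 0.2, 6.6]
width: 0.0102
finger_force: 39.0
```

Call:
send_rows(
  series=[
    [1,0,0.008,-0.0014,0],
    [1,0,0.017,-0.003,0],
    [1,0,0.017,-0.003,0],
    [1,0,0.017,-0.003,0],
    [1,0,0.017,-0.003,0],
    [1,0,0.017,-0.003,0],
    [1,0,0.017,-0.003,0],
    [1,0,0.017,-0.003,0],
    [1,0,0.017,-0.003,0],
    [1,0,0.017,-0.003,0],
    [1,0,0.017,-0.003,0],
    [1,0,0.017,-0.003,0],
    [1,0,0.01,-0.0018,0],
    [1,0,0,0,0],
    [1,0,0,0,0],
  ],
)

```text
time: 6.78
ee_pos: [0.4683, 0.3605, 0.1683]
tool_rot: [-0.146, 0.989, 0.0, 0.0]
wrist_force: [-3.6, -0.3, 8.8]
width: 0.0104
finger_force: 39.8
```

```bash
python3 -c "
from h import *
go([.599,-.364,.2],106.7)"
```

```text
t 6.7833 ee [0.4683 0.3605 0.1683] tooly 106.84 shift [ 0.0847 -0.7313 -0.0321] n 17.672025065444615 turn 0.14 q [0.66 0.42 0.09 1.24 0.   0.36]
```

Call:
send_rows(
  series=[
    [0,0,0,0,0],
    [0,0,0,0,0],
    [0,0,0,0,0],
    [0,0,0,0,0],
    [0,0,0,-0.02,0],
    [0,0,0,-0.03,0],
    [0,0,0,-0.03,0],
    [0,0,0,0,0],
  ],
)

```text
time: 7.45
ee_pos: [0.4699, 0.3606, 0.253]
tool_rot: [-0.146, 0.989, 0.002, 0.003]
wrist_force: [1.0, 0.8, 0.4]
width: 0.0856
finger_force: 0.0
```

Call:
send_rows(
  series=[
    [0,0.0042,-0.0366,0.002,0],
    [0,0.0042,-0.0366,0.002,0],
    [0,0.0042,-0.0366,0.002,0],
    [0,0.0042,-0.0366,0.002,0],
    [0,0.0042,-0.0366,0.002,0],
    [0,0.0042,-0.0366,0.002,0],
    [0,0.0042,-0.0366,0.002,0],
    [0,0.0042,-0.0366,0.002,0],
    [0,0.0042,-0.0366,0.002,0],
    [0,0.0042,-0.0366,0.002,0],
    [0,0.0042,-0.0366,0.002,0],
    [0,0.0042,-0.0366,0.002,0],
    [0,0.0042,-0.0366,0.002,0],
    [0,0.0042,-0.0366,0.002,0],
    [0,0.0042,-0.0366,0.002,0],
    [0,0.0042,-0.0366,0.002,0],
    [0,0.0042,-0.0366,0.002,0],
    [0,0.0042,-0.0366,0.002,0],
    [0,0.0042,-0.0366,0.002,0],
    [0,0.0042,-0.0366,0.002,0],
  ],
)

```text
time: 9.12
ee_pos: [0.5992, -0.3674, 0.2073]
tool_rot: [-0.146, 0.989, -0.0, 0.0]
wrist_force: [1.3, 1.3, 0.5]
width: 0.0855
finger_force: 0.0
```

Call:
send_rows(
  series=[
    [0,0,0,0,0],
    [0,0,0,0,0],
  ],
)

```text
time: 9.28
ee_pos: [0.599, -0.3673, 0.2058]
tool_rot: [-0.145, 0.989, 0.001, -0.001]
wrist_force: [0.0, 0.8, 0.5]
width: 0.0856
finger_force: 0.0
```

```bash
python3 -c "
from h import *
import pickle
go([.599,-.364,.2],106.8)
c=viewer.get_calibration('wrist'); im=viewer.get_image('wrist')[:,:,::-1]
pickle.dump(c,open('w2.pkl','wb'))
cv2.imwrite('pics/w2.png',cv2.resize(im,(800,600),interpolation=cv2.INTER_CUBIC))
for P in [(.5988,-.3639,.042),(.4164,-.3419,.042)]: print(P,(proj(c,P)*800/512).round(0))
"
```

```text
t 9.2833 ee [ 0.599  -0.3673  0.2058] tooly 106.62 shift [-0.001   0.0031  0.0058] n 0.15984728628613207 turn -0.18 q [-0.55  0.68  0.62  1.51 -0.   -0.84]
(0.5988, -0.3639, 0.042) [404. 273.]
(0.4164, -0.3419, 0.042) [535. -21.]
```

View pics/w2.png

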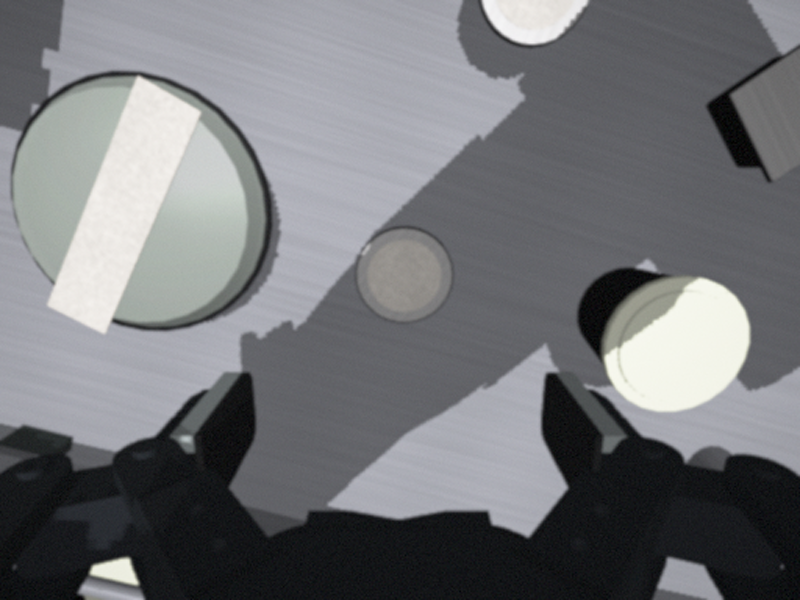

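The pot's rim is centred at (404,274) against a predicted (404,273), and nothing is in the fingers' way. Gripping.

Call:
send_rows(
  series=[
    [0,-0.001,0.003,0.03,-0.18],
    [0,0,0,0.036,0],
    [0,0,0,0.036,0],
    [0,0,0,0.036,0],
    [0,0,0,0.03,0],
    [0,0,0,0.015,0],
    [0,0,0,0,0],
    [1,0,0,0,0],
    [1,0,0,0,0],
    [1,0,0,0,0],
    [1,0,0,0,0],
    [1,0,0,0,0],
  ],
  newtons=25,
)

```text
time: 10.33
ee_pos: [0.6007, -0.3624, 0.0271]
tool_rot: [-0.148, 0.989, -0.001, 0.001]
wrist_force: [-1.6, 3.5, 8.5]
width: 0.0624
finger_force: 27.5
```

```bash
python3 -c "
from h import *
M=rails([.5616,.0607,np.radians(106.8)])
for x in (.13,.235):
  p=(M@[x,0,-.037,1])[:3]; print(x,p.round(4)); go([p[0],p[1],.21],106.8)"
```

```text
0.13 [0.5227 0.1894 0.0611]
t 10.3333 ee [ 0.6007 -0.3624  0.0271] tooly 106.98 shift [-0.087   0.5501 -0.1838] n 14.064596403988467 turn 0.18 q [-0.54  0.72  0.24  1.08  0.   -0.84]
0.235 [0.4929 0.2884 0.0794]
t 10.3333 ee [ 0.6007 -0.3624  0.0271] tooly 106.98 shift [-0.0873  0.6535 -0.184 ] n 16.41538769517993 turn 0.18 q [-0.54  0.72  0.24  1.08  0.   -0.84]
```

Call:
send_rows(
  series=[
    [1,0,0,-0.015,0],
    [1,0,0,-0.033,0],
    [1,0,0,-0.034,0],
    [1,0,0,-0.034,0],
    [1,0,0,-0.034,0],
    [1,0,0,-0.034,0],
    [1,-0.004,0.02,0,0.18],
    [1,-0.006,0.035,0,0],
    [1,-0.006,0.036,0,0],
    [1,-0.006,0.036,0,0],
    [1,-0.006,0.036,0,0],
    [1,-0.006,0.036,0,0],
    [1,-0.006,0.036,0,0],
    [1,-0.006,0.036,0,0],
    [1,-0.006,0.036,0,0],
    [1,-0.006,0.036,0,0],
    [1,-0.006,0.036,0,0],
    [1,-0.006,0.036,0,0],
    [1,-0.006,0.036,0,0],
    [1,-0.006,0.036,0,0],
  ],
)

```text
time: 12.0
ee_pos: [0.5373, 0.1296, 0.2103]
tool_rot: [-0.146, 0.989, 0.0, 0.001]
wrist_force: [0.4, 0.4, -0.2]
width: 0.0624
finger_force: 27.9
```

Call:
send_rows(
  series=[
    [1,-0.005,0.036,0,0],
    [1,-0.003,0.017,0,0],
    [1,0,0,0,0],
    [1,0,0,0,0],
  ],
)

```text
time: 12.33
ee_pos: [0.5298, 0.1819, 0.2098]
tool_rot: [-0.147, 0.989, 0.0, 0.001]
wrist_force: [-0.3, -1.6, -0.1]
width: 0.0623
finger_force: 27.9
```

```bash
python3 -c "
from h import *
import pickle
M=rails([.5616,.0607,np.radians(106.8)])
p=(M@[.12,0,-.037,1])[:3]; print(p)
go([p[0],p[1],.21],106.8)
s=telemetry.read_state();print(s['width'],s['finger_force'])
c=viewer.get_calibration('wrist'); im=viewer.get_image('wrist')[:,:,::-1]
pickle.dump(c,open('w3.pkl','wb'))
cv2.imwrite('pics/w3.png',cv2.resize(im,(800,600),interpolation=cv2.INTER_CUBIC))
for P in [(.2,-.027,0),(.2,.027,0),(.3,-.027,0),(.3,.027,0),(.05,-.027,0),(.05,.027,0),(.032,0,.005),(0,-.033,.016),(0,.033,.016),(.303,.036,.015),(.303,-.036,.015)]: print(P,(proj(c,(M@[*P,1])[:3])*800/512).round(0))
"
```

```text
[0.52558609 0.17998384 0.05939989]
t 12.3333 ee [0.5298 0.1819 0.2098] tooly 106.89 shift [ 0.0046 -0.0006 -0.0002] n 0.111347232912459 turn 0.09 q [ 0.33  0.34  0.08  1.31 -0.    0.04]
0.062326562976200005 27.897946536540985
(0.2, -0.027, 0) [533. 338.]
(0.2, 0.027, 0) [541. 237.]
(0.3, -0.027, 0) [739. 350.]
(0.3, 0.027, 0) [761. 243.]
(0.05, -0.027, 0) [270. 322.]
(0.05, 0.027, 0) [263. 230.]
(0.032, 0, 0.005) [233. 278.]
(0, -0.033, 0.016) [177. 336.]
(0, 0.033, 0.016) [162. 220.]
(0.303, 0.036, 0.015) [791. 228.]
(0.303, -0.036, 0.015) [758. 380.]
```

View pics/w3.png

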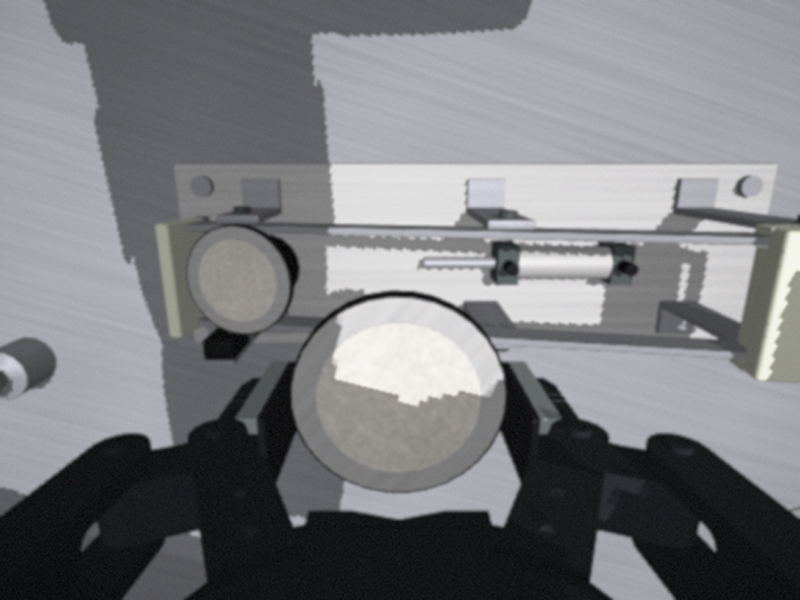

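The pot is held level with its rim centred at (399,391), pot_c is at (240,280), the follower is up at the right, and the upper and lower rails run near rows 235 and 340. I'll check the rail edges in an enlarged crop.

```bash
python3 -c "
from h import *
import pickle
c=pickle.load(open('w3.pkl','rb'))
im=cv2.imread('pics/w3.png'); cv2.imwrite('pics/w3c.png',cv2.resize(im[210:370,510:710],None,fx=3.7,fy=3.7,interpolation=cv2.INTER_CUBIC))
M=rails([.5616,.0607,np.radians(106.8)])
for x in (.2,.25):
  for y in (-.031,-.027,.027,.031): print(x,y,(((proj(c,(M@[x,y,0,1])[:3])*800/512)-[510,210])*3.7).round(0))
s=telemetry.read_state()
T=np.linalg.inv(np.array(c['extrinsics'])); d=np.array([(399*.64-c['cx'])/c['fx'],(391*.64-c['cy'])/c['fy'],1])
Rt=R.from_quat(s['tool_rot']).as_matrix()
for k in (.14,.145,.15): print(k,(Rt.T@((T[:3,:3]@(d*k)+T[:3,3])-s['ee_pos'])).round(4))
"
```

```text
0.2 -0.031 [ 83. 498.]
0.2 -0.027 [ 85. 472.]
0.2 0.027 [115. 101.]
0.2 0.031 [117.  71.]
0.25 -0.031 [449. 521.]
0.25 -0.027 [453. 494.]
0.25 0.027 [507. 111.]
0.25 0.031 [511.  81.]
0.14 [ 0.0033  0.0006 -0.0149]
0.145 [ 0.001   0.0006 -0.0103]
0.15 [-0.0013  0.0006 -0.0058]
```

View pics/w3c.png

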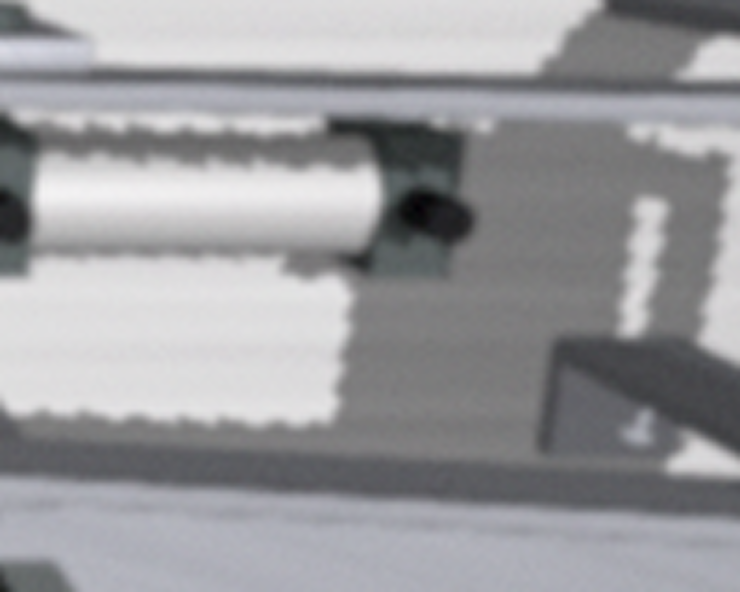

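Call:
send_rows(
  series=[
    [1,0.002,-0.0006,0.02,0],
    [1,0,0,0.03,0],
    [1,0,0,0.025,0],
    [1,0,0,0.015,0],
    [1,0,0,0.01,0],
    [1,0,0,0.01,0],
    [1,0,0,0.005,0],
    [1,0,0,0,0],
  ],
)

```text
time: 13.05
ee_pos: [0.528, 0.1792, 0.0932]
tool_rot: [-0.146, 0.989, -0.0, -0.0]
wrist_force: [0.3, 0.6, -0.8]
width: 0.0621
finger_force: 27.9
```

Call:
send_rows(
  series=[
    [1,0,0,0.002,0],
    [1,0,0,0.002,0],
    [1,0,0,0.002,0],
    [1,0,0,0,0],
  ],
)

```text
time: 13.38
ee_pos: [0.5288, 0.1799, 0.0884]
tool_rot: [-0.146, 0.989, 0.0, 0.001]
wrist_force: [-0.8, -0.1, 7.5]
width: 0.0624
finger_force: 28.4
```

Call:
send_rows(
  series=[
    [0.22,0,0,0,0],
    [0.2,0,0,0,0],
    [0.18,0,0,0,0],
    [0.15,0,0,0,0],
    [0.13,0,0,0,0],
    [0.13,0,0,0,0],
  ],
)

```text
time: 13.88
ee_pos: [0.528, 0.1796, 0.0875]
tool_rot: [-0.146, 0.989, -0.0, -0.0]
wrist_force: [0.3, -0.4, -0.8]
width: 0.0742
finger_force: 0.0
```

```bash
python3 -c "
from h import *
go([.4164,-.3419,.2],106.8)
c=viewer.get_calibration('wrist'); im=viewer.get_image('wrist')[:,:,::-1]
cv2.imwrite('pics/w4.png',cv2.resize(im,(800,600),interpolation=cv2.INTER_CUBIC))
"
```

```text
t 13.8833 ee [0.528  0.1796 0.0875] tooly 106.77 shift [ 0.2574 -0.4671 -0.1125] n 13.071238942647138 turn -0.03 q [ 0.33  0.4  -0.15  1.02 -0.    0.04]
```

View pics/w4.png

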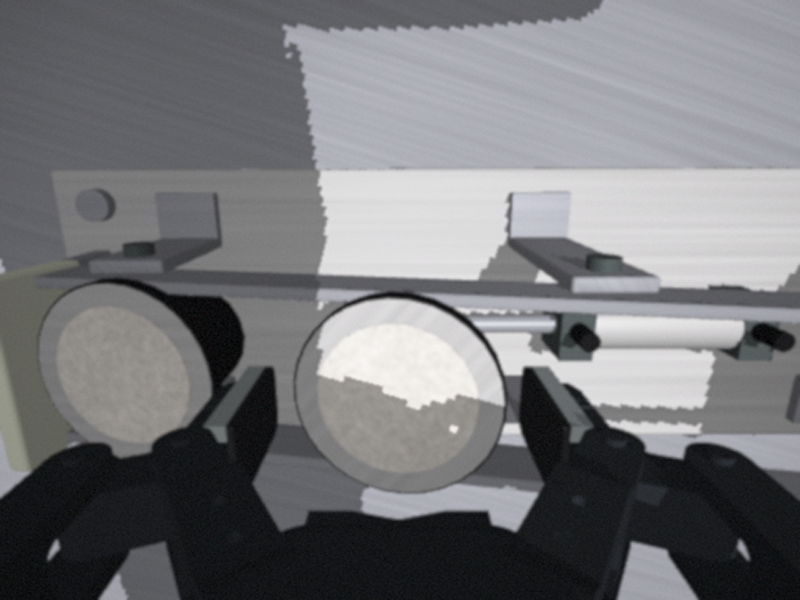

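Pot 1, centred at (399,391), hangs released with the same tilt as pot_c and the fingers clear of its rim. Lifting off and going to the second pot.

Call:
send_rows(
  series=[
    [0.13,0,0,-0.01,0],
    [0.13,0,0,-0.032,0],
    [0.13,0,0,-0.035,0],
    [0,0,0,-0.035,0],
    [0,0.0184,-0.0334,0,0],
    [0,0.0184,-0.0334,0,0],
    [0,0.0184,-0.0334,0,0],
    [0,0.0184,-0.0334,0,0],
    [0,0.0184,-0.0334,0,0],
    [0,0.0184,-0.0334,0,0],
    [0,0.0184,-0.0334,0,0],
    [0,0.0184,-0.0334,0,0],
    [0,0.0184,-0.0334,0,0],
    [0,0.0184,-0.0334,0,0],
    [0,0.0184,-0.0334,0,0],
    [0,0.0184,-0.0334,0,0],
    [0,0.0184,-0.0334,0,0],
    [0,0.0184,-0.0334,0,0],
    [0,0,0,0,0],
    [0,0,0,0,0],
  ],
)

```text
time: 15.6
ee_pos: [0.4156, -0.344, 0.1999]
tool_rot: [-0.144, 0.99, -0.0, -0.0]
wrist_force: [0.2, 1.1, -0.2]
width: 0.0852
finger_force: 0.0
```

```bash
python3 -c "
from h import *
go([.4168,-.3418,.2],106.8)
c=viewer.get_calibration('wrist'); im=viewer.get_image('wrist')[:,:,::-1]
cv2.imwrite('pics/w5.png',cv2.resize(im,(800,600),interpolation=cv2.INTER_CUBIC))
print((proj(c,(.4164,-.3419,.042))*800/512).round(0))
"
```

```text
t 15.6 ee [ 0.4156 -0.344   0.1999] tooly 106.59 shift [-0.0018  0.0018 -0.0001] n 0.05989612900998906 turn -0.21 q [-0.69  0.3   0.    1.27 -0.   -0.98]
[402. 276.]
```

View pics/w5.png

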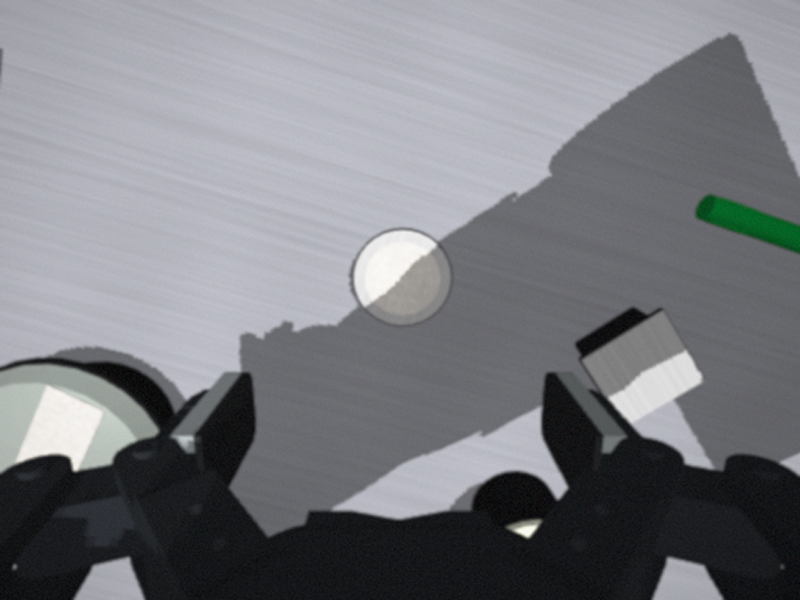

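Pot 2 is at (402,276), exactly as predicted, and the square pot at (640,365) is clear of the fingers. Gripping.

Call:
send_rows(
  series=[
    [0,-0.001,0.002,0.03,-0.2],
    [0,0,0,0.036,0],
    [0,0,0,0.036,0],
    [0,0,0,0.036,0],
    [0,0,0,0.024,0],
    [0,0,0,0.012,0],
    [0,0,0,0,0],
    [1,0,0,0,0],
    [1,0,0,0,0],
    [1,0,0,0,0],
    [1,0,0,0,0],
    [1,0,0,0,0],
  ],
  newtons=25,
)

```text
time: 16.65
ee_pos: [0.4177, -0.3402, 0.0274]
tool_rot: [-0.148, 0.989, -0.001, 0.001]
wrist_force: [0.1, 3.7, 6.2]
width: 0.0625
finger_force: 25.8
```

```bash
python3 -c "
from h import *
M=rails([.5616,.0607,np.radians(106.8)])
p=(M@[.226,0,-.037,1])[:3]; print(p.round(4), (M@[.226+.017,0,0,1])[2]); go([p[0],p[1],.21],106.8)"
```

```text
[0.4954 0.2799 0.0778] 0.11719650717306407
t 16.65 ee [ 0.4177 -0.3402  0.0274] tooly 107.01 shift [-0.256  0.57  -0.183] n 15.61445674355114 turn 0.21 q [-0.68  0.42 -0.29  0.86  0.   -0.98]
```

Call:
send_rows(
  series=[
    [1,0,0,-0.015,0],
    [1,0,0,-0.033,0],
    [1,0,0,-0.034,0],
    [1,0,0,-0.034,0],
    [1,0,0,-0.034,0],
    [1,0,0,-0.034,0],
    [1,-0.008,0.018,0,0.2],
    [1,-0.0156,0.0345,0,0],
    [1,-0.0156,0.0345,0,0],
    [1,-0.0156,0.0345,0,0],
    [1,-0.0156,0.0345,0,0],
    [1,-0.0156,0.0345,0,0],
    [1,-0.0156,0.0345,0,0],
    [1,-0.0156,0.0345,0,0],
    [1,-0.0156,0.0345,0,0],
    [1,-0.0156,0.0345,0,0],
    [1,-0.0156,0.0345,0,0],
    [1,-0.0156,0.0345,0,0],
    [1,-0.0156,0.0345,0,0],
    [1,-0.0156,0.0345,0,0],
  ],
)

```text
time: 18.32
ee_pos: [0.4839, 0.1696, 0.2113]
tool_rot: [-0.146, 0.989, 0.0, 0.001]
wrist_force: [0.5, 0.3, -1.2]
width: 0.0627
finger_force: 28.0
```

Call:
send_rows(
  series=[
    [1,-0.0156,0.0345,0,0],
    [1,-0.0156,0.0345,0,0],
    [1,-0.0156,0.0345,0,0],
    [1,0,0,0,0],
    [1,0,0,0,0],
  ],
)

```text
time: 18.73
ee_pos: [0.4986, 0.2819, 0.2104]
tool_rot: [-0.147, 0.989, 0.0, 0.001]
wrist_force: [0.4, -1.0, -1.3]
width: 0.0626
finger_force: 28.1
```

```bash
python3 -c "
from h import *
go([.4977,.2806,.21],106.8)
print(telemetry.read_state()['width'])"
```

```text
t 18.7333 ee [0.4986 0.2819 0.2104] tooly 106.94 shift [ 0.0012 -0.001   0.0004] n 0.03855046346305596 turn 0.14 q [0.51 0.37 0.12 1.32 0.   0.22]
0.06264294328786849
```

Call:
send_rows(
  series=[
    [1,0.0012,-0.001,0.018,0.1],
    [1,0,0,0.025,0],
    [1,0,0,0.02,0],
    [1,0,0,0.015,0],
    [1,0,0,0.012,0],
    [1,0,0,0.008,0],
    [1,0,0,0,0],
  ],
)

```text
time: 19.32
ee_pos: [0.4974, 0.2775, 0.111]
tool_rot: [-0.145, 0.989, -0.0, -0.0]
wrist_force: [-1.1, -1.0, -1.0]
width: 0.0622
finger_force: 28.1
```

Call:
send_rows(
  series=[
    [1,0,0,0.002,0],
    [1,0,0,0.002,0],
    [1,0,0,0.002,0],
    [1,0,0,0,0],
  ],
)

```text
time: 19.65
ee_pos: [0.4987, 0.2789, 0.1068]
tool_rot: [-0.145, 0.989, 0.0, 0.001]
wrist_force: [-0.4, -2.4, 9.4]
width: 0.062
finger_force: 28.7
```

Call:
send_rows(
  series=[
    [0.22,0,0,0,0],
    [0.2,0,0,0,0],
    [0.18,0,0,0,0],
    [0.15,0,0,0,0],
    [0.13,0,0,0,0],
    [0.13,0,0,0,0],
  ],
)

```text
time: 20.15
ee_pos: [0.4979, 0.2786, 0.1055]
tool_rot: [-0.145, 0.989, 0.0, -0.0]
wrist_force: [-0.2, -0.4, 0.3]
width: 0.074
finger_force: 0.0
```

Call:
send_rows(
  series=[
    [0.13,0,0,-0.01,0],
    [0.13,0,0,-0.032,0],
    [0.13,0,0,-0.035,0],
    [0.13,0,0,-0.035,0],
    [0,0,0,-0.03,0],
    [0,0,0,0,0],
  ],
)

```text
time: 20.65
ee_pos: [0.4995, 0.2795, 0.2544]
tool_rot: [-0.145, 0.989, 0.001, 0.004]
wrist_force: [1.3, 0.8, 0.4]
width: 0.0854
finger_force: 0.0
```

```bash
python3 -c "
from h import *
go([.4683,.3605,.26],106.8)
c=viewer.get_calibration('wrist'); im=viewer.get_image('wrist')[:,:,::-1]
cv2.imwrite('pics/w6.png',cv2.resize(im,(800,600),interpolation=cv2.INTER_CUBIC))
M=rails([.5616,.0607,np.radians(106.8)])
for P in [(.12,0,.005),(.226,0,.005),(.033,0,.005),(.304,.036,.015),(.304,-.036,.015),(.329,0.024,.058),(.329,-0.024,.058)]: print(P,(proj(c,(M@[*P,1])[:3])*800/512).round(0))
"
```

```text
t 20.65 ee [0.4995 0.2795 0.2544] tooly 106.68 shift [ 0.0066  0.0866 -0.0055] n 2.086259560164178 turn -0.12 q [ 0.51  0.36  0.22  1.42 -0.    0.22]
(0.12, 0, 0.005) [223. 268.]
(0.226, 0, 0.005) [389. 274.]
(0.033, 0, 0.005) [101. 263.]
(0.304, 0.036, 0.015) [531. 217.]
(0.304, -0.036, 0.015) [521. 345.]
(0.329, 0.024, 0.058) [597. 256.]
(0.329, -0.024, 0.058) [585. 358.]
```

View pics/w6.png

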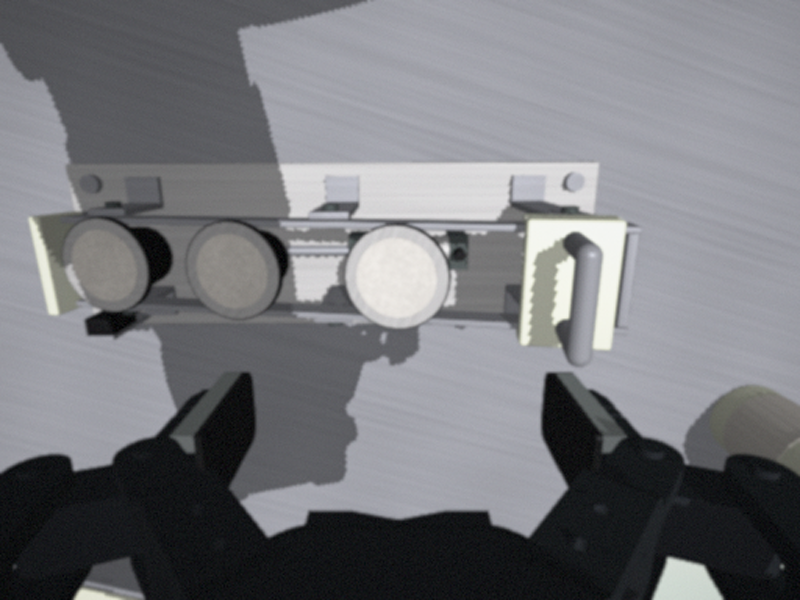

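Three pots hang at (107,264), (234,269) and (397,276), with the follower above them and its handle running from (588,250) to (580,358). Now I'll grip the handle where it was released.

Call:
send_rows(
  series=[
    [0,0.0022,0.03,0,-0.1],
    [0,0.0022,0.03,0,0],
    [0,0.0022,0.0266,0,0],
    [0,0,0,0.015,0],
    [0,0,0,0.025,0],
    [0,0,0,0.025,0],
    [0,0,0,0.02,0],
    [0,0,0,0,0],
    [1,0,0,0,0],
    [1,0,0,0,0],
    [1,0,0,0,0],
    [1,0,0,0,0],
    [1,0,0,0,0],
    [1,0,0,0,0],
    [1,0,0,0,0],
    [1,0,0,0,0],
  ],
  newtons=40,
)

```text
time: 22.03
ee_pos: [0.4669, 0.3597, 0.1631]
tool_rot: [-0.146, 0.989, 0.0, 0.0]
wrist_force: [-0.6, -0.7, 6.3]
width: 0.0106
finger_force: 38.9
```

Call:
send_rows(
  series=[
    [1,0,-0.005,0.0009,0],
    [1,0,-0.01,0.0018,0],
    [1,0,-0.01,0.0018,0],
    [1,0,-0.008,0.0014,0],
    [1,0,-0.006,0.0011,0],
    [1,0,-0.006,0.0011,0],
    [1,0,-0.006,0.0011,0],
    [1,0,-0.006,0.0011,0],
    [1,0,-0.006,0.0011,0],
    [1,0,-0.006,0.0011,0],
    [1,0,-0.006,0.0011,0],
    [1,0,-0.006,0.0011,0],
    [1,0,-0.006,0.0011,0],
    [1,0,-0.003,0.0005,0],
    [1,0,0,0,0],
  ],
)

```text
time: 23.28
ee_pos: [0.4933, 0.273, 0.147]
tool_rot: [-0.146, 0.989, 0.0, 0.001]
wrist_force: [0.7, -5.3, 8.5]
width: 0.0106
finger_force: 39.4
```

```bash
python3 -c "
from h import *
go([.4683,.3605,.1683],106.8)"
```

```text
t 23.2833 ee [0.4933 0.273  0.147 ] tooly 106.74 shift [-0.0013  0.091  -0.0213] n 2.2416819033407394 turn -0.06 q [ 0.51  0.37 -0.04  1.16 -0.    0.21]
```

Call:
send_rows(
  series=[
    [1,0,-0.003,0.0005,0],
    [1,0,-0.003,0.0005,0],
    [1,0,-0.003,0.0005,0],
    [1,0,-0.002,0.0004,0],
    [1,0,-0.001,0.0002,0],
    [1,0,0,0,0],
  ],
)

```text
time: 23.78
ee_pos: [0.4966, 0.262, 0.145]
tool_rot: [-0.146, 0.989, 0.0, 0.001]
wrist_force: [-0.9, -1.8, 10.4]
width: 0.0106
finger_force: 39.5
```

Call:
send_rows(
  series=[
    [1,0,-0.001,0.0002,0],
    [1,0,-0.001,0.0002,0],
    [1,0,-0.001,0.0002,0],
    [1,0,0,0,0],
  ],
)

```text
time: 24.12
ee_pos: [0.4975, 0.2593, 0.1445]
tool_rot: [-0.146, 0.989, 0.0, 0.001]
wrist_force: [-0.8, -1.0, 10.3]
width: 0.011
finger_force: 39.6
```

Call:
send_rows(
  series=[
    [1,0,-0.001,0.0002,0],
    [1,0,-0.001,0.0002,0],
    [1,0,0,0,0],
  ],
)

```text
time: 24.37
ee_pos: [0.498, 0.2575, 0.1442]
tool_rot: [-0.146, 0.989, 0.001, 0.001]
wrist_force: [-2.4, 1.4, 11.2]
width: 0.0105
finger_force: 39.7
```

Call:
send_rows(
  series=[
    [1,0,-0.001,0.0002,0],
    [1,0,-0.001,0.0002,0],
    [1,0,0,0,0],
  ],
)

```text
time: 24.62
ee_pos: [0.4983, 0.2567, 0.144]
tool_rot: [-0.146, 0.989, 0.002, 0.001]
wrist_force: [-6.2, 8.5, 14.3]
width: 0.0106
finger_force: 40.0
```

Call:
send_rows(
  series=[
    [1,0,-0.001,0.0002,0],
    [1,0,0,0,0],
  ],
)

```text
time: 24.78
ee_pos: [0.4984, 0.2564, 0.144]
tool_rot: [-0.147, 0.989, 0.002, 0.001]
wrist_force: [-7.2, 12.5, 16.1]
width: 0.011
finger_force: 40.3
```

```bash
python3 -c "
from h import *
M=rails([.5616,.0607,np.radians(106.8)])
s=telemetry.read_state(); print((np.linalg.inv(M)@[*s['ee_pos'],1]).round(4), s['wrist_force']@M[:3,:3])
c=viewer.get_calibration('top');im=viewer.get_image('top')[:,:,::-1];cv2.imwrite('pics/t2.png',im)"
```

```text
[0.2145 0.0039 0.0322 1.    ] [16.65603956  3.27191581 13.45312719]
```

Call:
send_rows(
  series=[
    [1,0,0.001,-0.0002,0],
    [1,0,0.001,-0.0002,0],
    [0,0,0,0,0],
    [0,0,0,0,0],
    [0,0,0,0,0],
    [0,0,0,0,0],
    [0,0,0,0,0],
    [0,0,0,-0.02,0],
    [0,0,0,-0.03,0],
    [0,0,0,-0.03,0],
    [0,0,-0.02,-0.03,0],
    [0,0,-0.03,0,0],
    [0,0,-0.03,0,0],
    [0,0,0,0,0],
    [0,0,0,0,0],
  ],
)

```text
time: 26.08
ee_pos: [0.5213, 0.1784, 0.2529]
tool_rot: [-0.145, 0.989, 0.0, -0.0]
wrist_force: [0.2, -0.1, 0.2]
width: 0.0855
finger_force: 0.0
```

```bash
python3 - <<'E'
from h import *
c=viewer.get_calibration('wrist'); im=viewer.get_image('wrist')[:,:,::-1]
M=rails([.5616,.0607,np.radians(106.8)])
cv2.imwrite('pics/w7.png',im)
# rectify the plane z=.005 of the rails: 1 px = 0.5 mm, x -20..260mm, y -45..45
P=[(-.02,-.045),(.26,-.045),(.26,.045),(-.02,.045)]
src=np.float32([proj(c,(M@[*p,.005,1])[:3]) for p in P]); dst=np.float32([[(p[0]+.02)*2000,(p[1]+.045)*2000] for p in P])
w=cv2.warpPerspective(im,cv2.getPerspectiveTransform(src,dst),(560,180)); cv2.imwrite('pics/rect.png',w)
g=cv2.medianBlur(cv2.cvtColor(w,cv2.COLOR_BGR2GRAY),5)
h=cv2.HoughCircles(g,cv2.HOUGH_GRADIENT,1,80,param1=80,param2=15,minRadius=54,maxRadius=72)
print([(round(a/2-20,1),round(b/2-45,1),round(r/2,1)) for a,b,r in h[0]] if h is not None else None)
# brightness profile along the row at y=+-20 mm (white block / stop)
for y in (-.026,0,.026):
    print(y,g[int((y+.045)*2000),::8].tolist())
E
```

```text
[(np.float32(34.8), np.float32(-1.2), np.float32(30.7)), (np.float32(162.2), np.float32(-4.2), np.float32(31.8)), (np.float32(97.8), np.float32(-1.8), np.float32(31.3)), (np.float32(203.8), np.float32(2.2), np.float32(31.3))]
-0.026 [95, 94, 117, 148, 121, 96, 96, 85, 76, 100, 115, 116, 120, 123, 122, 120, 118, 116, 102, 75, 79, 80, 79, 78, 81, 173, 203, 204, 215, 222, 220, 210, 204, 202, 193, 135, 119, 117, 114, 109, 131, 193, 189, 211, 222, 226, 228, 223, 207, 202, 202, 146, 101, 84, 228, 199, 151, 152, 152, 87, 79, 137, 164, 161, 241, 241, 236, 115, 127, 127]
0 [96, 97, 120, 148, 120, 95, 101, 114, 134, 135, 139, 134, 135, 138, 139, 136, 136, 140, 136, 135, 118, 110, 106, 119, 137, 140, 225, 231, 232, 229, 229, 228, 231, 230, 230, 225, 201, 185, 190, 206, 228, 232, 232, 232, 231, 229, 228, 228, 230, 228, 227, 227, 207, 117, 233, 178, 153, 153, 208, 244, 135, 137, 167, 163, 244, 244, 238, 209, 208, 207]
0.026 [97, 97, 121, 148, 120, 96, 94, 92, 89, 80, 91, 114, 117, 117, 117, 117, 117, 90, 52, 83, 102, 105, 108, 107, 108, 104, 107, 187, 200, 204, 198, 199, 190, 111, 102, 133, 128, 134, 139, 149, 136, 130, 127, 154, 197, 203, 203, 195, 147, 116, 84, 76, 78, 108, 236, 245, 245, 245, 245, 200, 107, 212, 244, 244, 244, 244, 238, 153, 167, 124]
```

```bash
python3 -c "
from bench import ctrl
print(ctrl.job_done())"
```

```text
the job is handed in; nothing more can be done
None
```

The feeder is refilled and I handed the job in at about 26 s of the 72 s allowed; the hand-in gave no verdict. By wrist-camera measurement, the three pots hang rim to rim against the stop and the follower is closed on the last one. I did not view a picture after the final push or go back to check the tub, square pot and weight.

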